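# Fill the can lane until its switch clicks

### The arm

A 6-joint arm with a two-finger parallel gripper is mounted at the origin on a cart in front of the work surface, level with it; the furniture and walls round the work are solid. World frame = base frame: x ahead of the robot, y to its left, z up, the work surface at z = 0. Lengths are in m, angles in rad, forces in N, time in s.
With the tool pointing down it reaches from about 0.25 to 0.8 m from the base axis. Payload 8.5 kg.
Tool frame: the origin (TCP) lies midway between the tips of the shut fingers; the grasp point (between the pads) lies 19 mm behind it (manip.tcp_to_grasp is the distance from the TCP to the grasp point, in m); z points along the fingers, y is the line along which they close (so a half turn about z gives the same grasp; the last joint's range is limited). The gripper opens to 85 mm and grips with 20 to 120 N. Pads are 22 mm wide; open, the fingers measure 114 mm over their backs; the gripper's body (76 mm by 85 mm) begins 54 mm behind the grasp point. The pads swing forward as they close: fully open they stand 13 mm farther back than shut.
Start: joints at [1.266, 0.238, -0.013, 1.319, 0, 1.571], TCP at [0.158, 0.501, 0.231] pointing down, gripper open.
Joint ranges: [-2.66, 2.66], [-1.03, 1.9], [-1.14, 1.46], [-1.82, 2.27], [-1.45, 1.34], [-3.14, 3.14]. Speed limits (rad/s): [2.22, 2.22, 2.79, 3.14, 3.14, 3.14].

### API

Orientations are given as a unit quaternion [x, y, z, w].
In Python, from workcell import manip, vision gives the robot as it stands.
- The arm moves only by the shell command python3 -m pendant 'ROWS' [OPENING]. ROWS is text: rows parted by semicolons, each of 4 numbers parted by spaces: the shift along the tool's x, y, z in units of 0.6 m (1.0 is 0.6 m), then the turn about the tool's z in units of 45 degrees (1.0 is 45 degrees). In form: dx dy dz roll; .... A call has 1 to 12 rows; each row shifts and turns the commanded pose from where the row before left it, along the tool's axes as they then stand; what a row does not reach is not made up. A row lasts 1/12 s, in which the tool goes at most 41.7 mm and 7.16 degrees, less where a joint would pass 70% of its speed; a pose out of reach is approached as far as the arm can. A call with a number of a shift or a turn outside -1 to 1 is refused whole. A call with a gripper value outside its range is refused whole. OPENING is the closure, from -1 (fully open) to 1 (shut), so that 0 is half open, set as the call begins (- or left out, the last holds). The fingers move at their own pace and stop on an object; the grip force is fixed at half the most. Time passes only in rows, so rows that do not move let the fingers close. It gives the time, the measured TCP pose, the force, the opening and the grip force at its end, in the units of the state.
- manip.get_obs(): the state, without advancing time (a new reading comes with each control period).
- vision.get_image(name): name is "side" or "top"; returns the picture (480x640x3 uint8, red, green, blue); there is no depth.
- vision.calibration(name): a dict with "fx", "fy", "cx", "cy" (pixels), "xyz" and "rotation" of the camera in the world. Camera axes: x right, y up, looking along -z (the intrinsics and any distortion apply to the point x, -y, -z); pixel columns grow to the right and rows downward; lengths in m; the calibration is good to about 2 mm. A picture is of the moment at which its call begins. calibration takes no time and is no camera call.
- manip.sign_off(): hands the job in; it is judged then, once.
The state is a dict: "clock": time; "joint_positions": joint angles; "dq": joint speeds; "effort": joint torques, N m; "ee_pos": TCP position; "tcp_rot": TCP orientation; "contact_force": force on the tool from outside, world axes, zero at the start; "ft_torque": the same for the moment, N m; "finger_gap": opening from 0.0 (shut) to 1.0 (fully open); "gripper_force": force on a finger pad.
Only numpy, scipy, OpenCV 4.12 (cv2) and the standard library are available. Lean on these libraries where they do the work, as an engineer would, in place of code of your own. Each camera call takes 0.05 s, during which the arm holds its last target. There are 200 camera calls.

### The job

Stand the spare tin in the can lane behind the other two and slide the row along, the three tins upright and touching one another, until the front tin presses the roller lever switch just far enough to click, and leave it so. Never push the lever on into overtravel, and leave the mug, the tape and the garlic where they are.

Things in the scene. Friction and masses are not known exactly. Their poses are not given: they have to be found in the camera images.
- lane: White plastic can lane fixed to the worktop, 360 x 76 mm. Origin: middle of its underside; y runs along it from the open tail (-180 mm) to the end wall at the switch (+180 mm, 60 mm tall), x across, z up. Floor top at z = 5 mm; 5 mm side rails, tops at z = 13 mm, 66 mm apart inside. Tins stand in single file. Black switch body outside the -x rail, y = 118 to 176 mm, top at z = 29 mm.
- switch_lever (a joint): Roller lever, rad: 0 when free, grows as the front tin pushes the roller toward the end wall. Clicks at 0.25; beyond 0.43 is overtravel (stop at 0.60); aim at 0.34. Upright pivot at x = -48, y = +140 mm of the lane; arm 55 mm to the roller axis, free it leans 0.6 rad from the lane's x axis toward the tail. Light spring (0.1 to 0.3 N at the roller): cannot be felt, does not push a tin back.
- roller (a point): Axis of the grey roller at the lever's end, 20 mm in diameter, 13 mm tall, 38 mm above the worktop. Free, it stands at x = -3, y = +109 mm of the lane, its face toward the tins at y = +99 mm. The front tin's front face is at about y = +111 mm when the switch clicks and +121 mm at the overtravel limit.
- click_mark (a point): On the lane's middle line, level with two small raised black ribs on the rail tops (8.5 mm long along the lane, clear of the tins), at y = +116.5 mm of the lane. The switch has clicked and is not over-pressed while the front face of the front tin lies between the ends of these ribs; aim for their middle.
- front_centre (a point): Front tin, in the lane nearest the switch, not touching the roller at first: turquoise-labelled food tin, upright cylinder 57.5 mm in diameter and 72 mm tall, 0.13 to 0.24 kg, same look as the other two; this point is its centre, 36 mm above its base; z up.
- second_centre (a point): Second tin, in the lane behind the front tin with a gap: turquoise-labelled food tin, upright cylinder 57.5 mm in diameter and 72 mm tall, 0.13 to 0.24 kg, same look as the other two; this point is its centre, 36 mm above its base; z up.
- spare_centre (a point): Spare tin, standing on the worktop to the right of the lane: turquoise-labelled food tin, upright cylinder 57.5 mm in diameter and 72 mm tall, 0.13 to 0.24 kg, same look as the other two; this point is its centre, 36 mm above its base; z up.
- mug: Loose spotted mug, 82 mm in diameter, 114 mm with handle, 91 mm tall, behind the spare tin; origin under its middle; leave alone.
- tape_roll: Loose roll of tape lying flat, 96 mm in diameter, 25 mm tall, behind the spare tin; origin under its middle; leave alone.
- garlic: Loose garlic bulb, 55 mm, left of the lane; origin under its middle; leave alone.
Not all that is in view belongs to the job. What is shaped like the part that bears second_centre but black is not meant.

How it is judged:
By the outcome, as a careful person would: the job done as asked, in the order asked, and still so for the second after the job is handed in, with the robot touching nothing.
It also fails if it takes over 43 s, if anything falls off the work surface, if the arm or the gripper's body presses on something with over 40 N, if the wrist force passes 120 N, or if a joint passes its speed limit or range.

## Working session

There is one attempt and no reset: what is moved stays moved. The work goes in short steps, Python scripts to look and compute and a shell command to move; the robot and the scene stay as the last step left them, time stands still between calls to the robot, and variables do not carry over. Pictures are saved under pics/ and viewed, at most 10 in all, crops included, and the job is handed in when it is done.

```bash
mkdir -p pics; ls
python3 - <<'E'
from workcell import manip, vision
import cv2
for n in("side","top"):
    cv2.imwrite(f"pics/{n}0.png",vision.get_image(n)[:,:,::-1])
    c=vision.calibration(n);print(n,c)
o=manip.get_obs();print(o['clock'],o['ee_pos'],o['tcp_rot'],o['finger_gap'])
E
```

```text
pics
side {'fx': 439.25339253980724, 'fy': 439.25339253980724, 'cx': 314.02157536052033, 'cy': 240.38993199919167, 'xyz': array([0.36584067, 0.8185994 , 0.62897245]), 'rotation': array([-0.05191854,  0.45771225,  0.88115953, -0.10659196])}
top {'fx': 520.0196344411783, 'fy': 520.0196344411783, 'cx': 315.3878653342063, 'cy': 245.94090406840866, 'xyz': array([0.33213993, 0.01725458, 1.1715089 ]), 'rotation': array([-0.06179986,  0.07099138,  0.71255109, -0.69527832])}
0.1 [0.1574227  0.50045739 0.23074545] [ 1.51794534e-01  9.88411865e-01 -6.25612498e-04 -1.11005233e-04] 0.9993934144477461
```

View pics/side0.png

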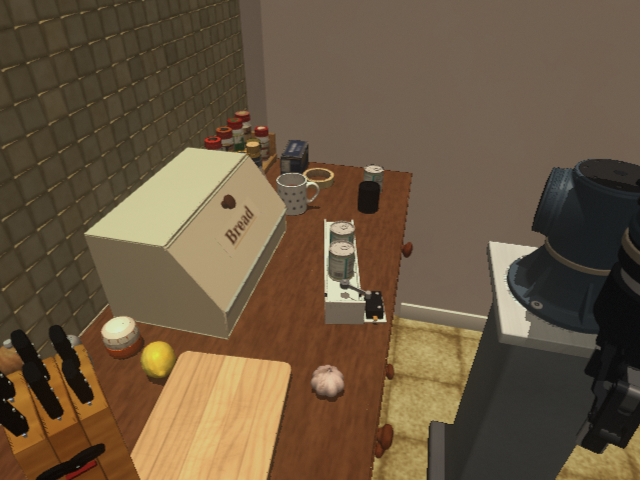

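View pics/top0.png

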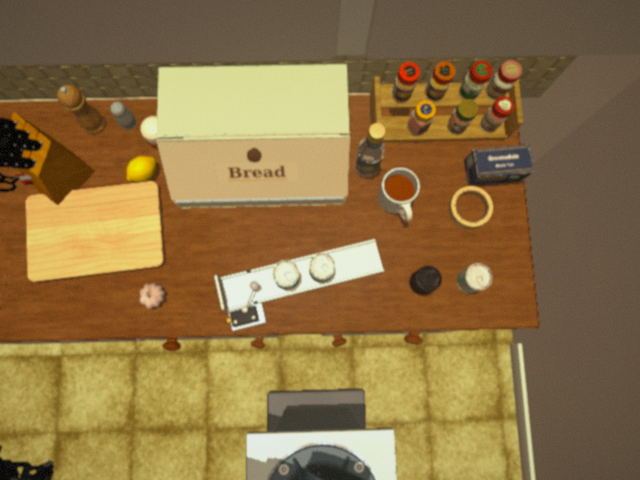

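Both views show these candidates:
- **Front tin:** top (287,275), side (342,262).
- **Second tin:** top (321,267), side (342,233).
- **Black decoy can:** top (426,280), side (369,197).
- **Spare tin:** pale lid, top (477,278), side (373,177).

The switch end of the lane is at the left in the top view, around (220,290). I choose the pale-lidded can at (477,278) as the spare.

```bash
cat > h.py <<'E'
import numpy as np,cv2
from scipy.spatial.transform import Rotation as R
from workcell import manip, vision
C={n:vision.calibration(n) for n in("side","top")}
def ray(n,u,v,z):
    c=C[n];d=R.from_quat(c["rotation"]).apply([(u-c["cx"])/c["fx"],-(v-c["cy"])/c["fy"],-1])
    p=np.array(c["xyz"]);return p+d*(z-p[2])/d[2]
def proj(n,P):
    c=C[n];q=R.from_quat(c["rotation"]).inv().apply(np.array(P)-c["xyz"])
    return c["cx"]-c["fx"]*q[...,0]/q[...,2], c["cy"]+c["fy"]*q[...,1]/q[...,2]
def rect(n,img,O,ax,ay,z,L,W,s):  # metric picture of plane z
    pass
E
python3 - <<'E'
from h import *
t=cv2.imread("pics/top0.png");s=cv2.imread("pics/side0.png")
a=cv2.resize(t[232:337,205:505],None,fx=2.6,fy=2.6,interpolation=cv2.INTER_CUBIC)
b=cv2.resize(s[155:330,310:420],None,fx=1.8,fy=1.8,interpolation=cv2.INTER_CUBIC)
o=np.zeros((a.shape[0]+b.shape[0],780,3),np.uint8);o[:a.shape[0],:a.shape[1]]=a;o[a.shape[0]:,:b.shape[1]]=b
cv2.imwrite("pics/crop1.png",o)
for n,u,v,z in[("top",287,275,.077),("side",342,245,.077),("top",321,267,.077),("top",477,278,.072),("side",373,168,.072),("top",426,280,.07),("top",378,241,.013)]:print(n,u,v,ray(n,u,v,z).round(4))
# lane: white mask
m=cv2.inRange(cv2.cvtColor(t,cv2.COLOR_BGR2HSV),(0,0,140),(180,60,255));m[:235]=0;m[320:]=0;m[:,:205]=0;m[:,395:]=0
c=max(cv2.findContours(m,0,2)[0],key=cv2.contourArea);print(cv2.contourArea(c),cv2.boxPoints(cv2.minAreaRect(c)),cv2.approxPolyDP(c,3,True)[:,0].tolist())
E
```

```text
top 287 275 [0.479 0.062 0.077]
side 342 245 [0.4847 0.0578 0.077 ]
top 321 267 [ 0.4944 -0.0105  0.077 ]
top 477 278 [ 0.4635 -0.3429  0.072 ]
side 373 168 [ 0.4693 -0.3449  0.072 ]
top 426 280 [ 0.4621 -0.234   0.07  ]
top 378 241 [ 0.5605 -0.1434  0.013 ]
5360.0 [[219.52945 277.1176 ]
 [375.29416 238.17647]
 [387.82358 288.29413]
 [232.05887 327.2353 ]] [[374, 240], [222, 277], [229, 315], [230, 311], [246, 311], [254, 305], [258, 318], [265, 319], [262, 301], [382, 271]]
```

View pics/crop1.png

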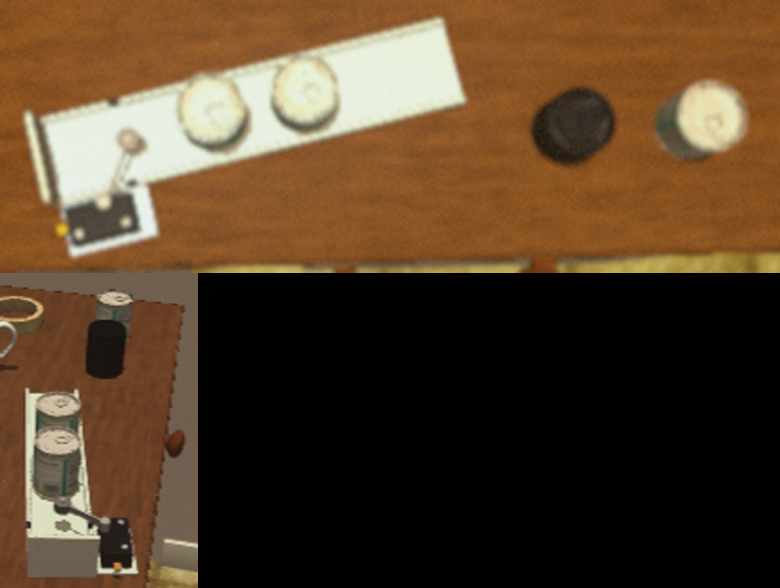

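The crop confirms the spare: pale lid with a turquoise side, crop (711,117), which is top (478.5,277). The black decoy is left of it at crop (574,125). The ribs are at crop (112,101) and (133,183), i.e. top (248.1,270.8) and (256.2,302.4).

Run:
```python
from h import *
f=lambda n,u,v,z:ray(n,u,v,z)[:2]
ribs=[f("top",248.1,270.8,.0145),f("top",256.2,302.4,.0145)];tail=[f("top",375.4,238.9,.012),f("top",384.2,271.2,.012)]
print("ribs",ribs,"tail",tail)
rm=np.mean(ribs,0);tm=np.mean(tail,0);L=np.linalg.norm(rm-tm);print("len",L,"exp .2965")
d=(rm-tm)/L;ex=np.array([d[1],-d[0]]);print("dir",d,np.degrees(np.arctan2(d[1],d[0])),"ex",ex)
O=(tm+d*.180+rm-d*.1165)/2;print("O",O)
for nm,P in dict(front=[("top",286.9,274.7),("side",341.7,247.8)],second=[("top",322.7,267.4),("side",342.2,228.3)],spare=[("top",478.5,277),("side",373.9,169.4)]).items():
    for n,u,v in P:
        p=f(n,u,v,.072 if nm=="spare" else .077);print(nm,n,p.round(4),"lane",((p-O)@ex).round(4),((p-O)@d).round(4))
t=cv2.imread("pics/top0.png");h=cv2.cvtColor(t,cv2.COLOR_BGR2HSV)
m=cv2.inRange(h,(0,0,130),(180,110,255));m[:,:450]=0;m[:,505:]=0;m[:255]=0;m[305:]=0
c=max(cv2.findContours(m,0,2)[0],key=cv2.contourArea);e=cv2.fitEllipse(cv2.convexHull(c));print(e,f("top",*e[0],.072))
r=R.from_quat(manip.get_obs()['tcp_rot']).as_matrix();print(r.round(3))
```

```text
ribs [array([0.49899537, 0.15155338]), array([0.42788932, 0.13372539])] tail [array([ 0.56574142, -0.13786394]), array([ 0.49108901, -0.15420394])]
len 0.29589485428157436 exp .2965
dir [-0.21958096  0.97559428] 102.68442203073967 ex [0.97559428 0.21958096]
O [0.48895708 0.02927784]
front top [0.4797 0.0622] lane -0.0018 0.0342
front side [0.4834 0.068 ] lane 0.0031 0.039
second top [ 0.4935 -0.0141] lane -0.0051 -0.0433
second side [ 0.4963 -0.0063] lane -0.0007 -0.0363
spare top [ 0.4655 -0.3463] lane -0.1053 -0.3613
spare side [ 0.4656 -0.3364] lane -0.1031 -0.3516
((478.06640625, 276.3616027832031), (25.905027389526367, 27.6216983795166), 139.87660217285156) [ 0.46692655 -0.34550384]
[[-0.954  0.3   -0.   ]
 [ 0.3    0.954 -0.001]
 [ 0.    -0.001 -1.   ]]
```

```bash
for i in 1 2; do :; done
python3 -m pendant '-.0305 -.0396 0 0;-.0305 -.0396 0 0;-.0305 -.0396 0 0;-.0305 -.0396 0 0;-.0305 -.0396 0 0;-.0305 -.0396 0 0;-.0305 -.0396 0 0;-.0305 -.0396 0 0;-.0305 -.0396 0 0;-.0305 -.0396 0 0' -1
python3 -m pendant '-.0305 -.0396 0 0;-.0305 -.0396 0 0;-.0305 -.0396 0 0;-.0305 -.0396 0 0;-.0305 -.0396 0 0;-.0305 -.0396 0 0;-.0305 -.0396 0 0;-.0305 -.0396 0 0;-.0305 -.0396 0 0;-.0305 -.0396 0 0'
python3 -m pendant '-.0305 -.0396 0 0;-.0305 -.0396 0 0;-.0305 -.0396 0 0;-.0305 -.0396 0 0;-.0305 -.0396 0 0;-.0305 -.0396 0 0;-.0305 -.0396 0 0;-.0305 -.0396 0 0;-.0305 -.0396 0 0;-.0305 -.0396 0 0'
python3 -m pendant '0 0 0 .148;0 0 0 .148;0 0 0 .148;0 0 0 .148;0 0 0 .148;0 0 0 .148;0 0 0 .148;0 0 0 .148;0 0 0 .145;0 0 0 0;0 0 0 0'
cat >> h.py <<'E'
dl=np.array([-.2196,.9756]);ex=np.array([.9756,.2196]);O=np.array([.4890,.0293])
def st(target=None):
    o=manip.get_obs();r=R.from_quat(o["tcp_rot"]).as_matrix();p=np.array(o["ee_pos"])
    print("t",round(o["clock"],2),"p",p.round(4),"yaw_y",np.degrees(np.arctan2(r[1,1],r[0,1])).round(2),"gap",round(o["finger_gap"],3),"F",np.round(o["contact_force"],1),"lane",((p[:2]-O)@ex).round(4),((p[:2]-O)@dl).round(4))
    if target is not None: print("tool units",(r.T@(np.array(target)-p)/.6).round(4))
E
python3 -c "
from h import *
st([.4665,-.344,.231])"
```

```text
clock: 0.93
ee_pos: [0.2608, 0.2178, 0.2312]
tcp_rot: [0.152, 0.988, -0.0, -0.0]
contact_force: [0.0, -0.3, 0.5]
finger_gap: 0.999
gripper_force: 0.0
clock: 1.77
ee_pos: [0.364, -0.064, 0.2312]
tcp_rot: [0.152, 0.988, -0.0, -0.0]
contact_force: [0.6, 0.3, 1.2]
finger_gap: 0.996
gripper_force: 0.0
clock: 2.6
ee_pos: [0.4674, -0.3453, 0.2309]
tcp_rot: [0.152, 0.988, 0.0, -0.0]
contact_force: [1.1, 0.7, 0.4]
finger_gap: 1.003
gripper_force: 0.0
clock: 3.52
ee_pos: [0.4672, -0.3439, 0.231]
tcp_rot: [0.623, 0.782, -0.0, -0.0]
contact_force: [0.7, 0.1, -0.3]
finger_gap: 1.001
gripper_force: 0.0
t 3.52 p [ 0.4672 -0.3439  0.231 ] yaw_y 12.93 gap 1.001 F [ 0.7  0.1 -0.3] lane -0.1032 -0.3593
tool units [ 0.     -0.0012  0.    ]
```

```bash
python3 -m pendant '0 0 .045 0;0 0 .045 0;0 0 .045 0;0 0 .045 0;0 0 .045 0;0 0 .045 0;0 0 .03 0;0 0 .02 0;0 0 .015 0;0 0 .01 0;0 0 0 0;0 0 0 0'
python3 -m pendant '0 0 0 0;0 0 0 0;0 0 0 0;0 0 0 0;0 0 0 0;0 0 0 0;0 0 0 0;0 0 0 0;0 0 0 0;0 0 0 0' 1
python3 -c "
from h import *
st([.4665,-.344,.231])
for n in('top','side'):cv2.imwrite(f'pics/{n}1.png',vision.get_image(n)[:,:,::-1])
a=cv2.imread('pics/top1.png')[215:340,370:530];b=cv2.imread('pics/side1.png')[130:230,330:430]
f=lambda x:cv2.resize(x,(640,500) if 0 else None,fx=2.4,fy=3 if 0 else 2.4)
a=f(a);b=f(b);o=np.zeros((300,660,3),np.uint8);o[:a.shape[0],:a.shape[1]]=a;o[:b.shape[0],390:390+b.shape[1]]=b;cv2.imwrite('pics/g1.png',o)"
```

```text
clock: 4.52
ee_pos: [0.4675, -0.3441, 0.0247]
tcp_rot: [0.624, 0.781, -0.0, 0.0]
contact_force: [0.0, 0.5, 0.2]
finger_gap: 1.003
gripper_force: 0.0
clock: 5.35
ee_pos: [0.4677, -0.3444, 0.0255]
tcp_rot: [0.624, 0.781, -0.0, 0.001]
contact_force: [-0.7, 0.4, 5.3]
finger_gap: 0.657
gripper_force: 63.3
t 5.35 p [ 0.4677 -0.3444  0.0255] yaw_y 12.74 gap 0.657 F [-0.7  0.4  5.3] lane -0.1028 -0.3599
tool units [ 0.0006 -0.0015 -0.3425]
```

View pics/g1.png

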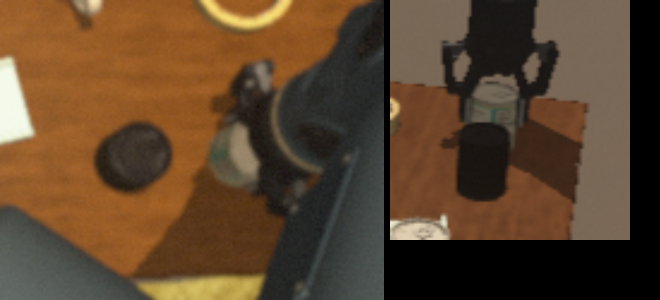

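```bash
python3 -m pendant '0 0 -.015 0;0 0 -.03 0;0 0 -.04 0;0 0 -.04 0;0 0 -.035 0;0 0 -.02 0;0 0 0 0'
python3 -m pendant '.02 .01 0 0;.038 .017 0 0;.038 .017 0 0;.038 .017 0 0;.04 .017 0 0;.04 .0173 0 0;.04 .017 0 0;.038 .017 0 0;.038 .017 0 0;.033 .017 0 0;.02 .008 0 0;0 0 0 0'
python3 -c "
from h import *
st(list(O+dl*-.13)+[.08])
for n in('top','side'):cv2.imwrite(f'pics/{n}2.png',vision.get_image(n)[:,:,::-1])
a=cv2.imread('pics/top2.png')[215:340,205:405];b=cv2.imread('pics/side2.png')[130:330,300:420]
f=lambda x:cv2.resize(x,None,fx=2.6,fy=2.6,interpolation=2)
a=f(a);b=f(b);o=np.zeros((530,800,3),np.uint8);o[:a.shape[0],:a.shape[1]]=a;b=b[:530,:280];o[:b.shape[0],520:520+b.shape[1]]=b;cv2.imwrite('pics/g2.png',o)"
```

```text
clock: 6.03
ee_pos: [0.4686, -0.3449, 0.136]
tcp_rot: [0.624, 0.781, 0.0, 0.003]
contact_force: [0.3, -1.0, -1.1]
finger_gap: 0.656
gripper_force: 64.0
clock: 7.03
ee_pos: [0.5165, -0.0946, 0.1315]
tcp_rot: [0.623, 0.782, -0.0, -0.001]
contact_force: [-0.5, -0.9, -1.1]
finger_gap: 0.662
gripper_force: 64.0
t 7.03 p [ 0.5165 -0.0946  0.1315] yaw_y 12.9 gap 0.662 F [-0.5 -0.9 -1.1] lane -0.0004 -0.1269
tool units [-0.0053  0.0007  0.0858]
```

View pics/g2.png

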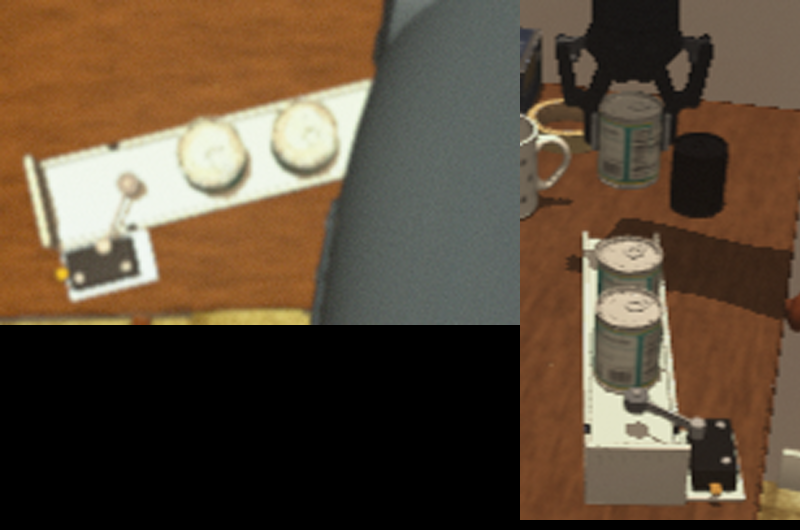

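The spare is held upright over the lane tail, lid at side (343.5,172). The second tin's lid is at side (342,228) and the front tin's at (342,248). The roller is free. I'll compare the lane and held tin in the side view.

Run:
```python
from h import *
for nm,u,v,z in[("held",343.5,172.3,.178),("second",341.9,228.1,.077),("front",341.9,248.1,.077),("rib+",325.8,295.4,.0145),("tail+",324.6,220,.013),("tail-",353.5,221.5,.013),("wall+",325.8,301.9,.06),("wall-",364.2,301.2,.06)]:
    p=ray("side",u,v,z)[:2]-O;print(nm,(p@ex).round(4),(p@dl).round(4))
```

```text
held -0.0023 -0.116
second -0.0001 -0.0372
front 0.0027 0.0401
rib+ 0.0361 0.1208
tail+ 0.0375 -0.171
tail- -0.0375 -0.1657
wall+ 0.0375 0.1889
wall- -0.0348 0.1853
```

```bash
python3 -m pendant '-.005 .0015 .02 0;0 0 .03 0;0 0 .03 0;0 0 .03 0;0 0 .02 0;0 0 .012 0;0 0 0 0;0 0 0 0'
python3 -m pendant '0 0 .007 0;0 0 .007 0;0 0 .004 0;0 0 .002 0;0 0 .001 0;0 0 0 0;0 0 0 0'
python3 -c "
from h import *
st(list(O+dl*-.13)+[.031])
for n in('top','side'):cv2.imwrite(f'pics/{n}3.png',vision.get_image(n)[:,:,::-1])
b=cv2.imread('pics/side3.png')[150:330,290:420]
cv2.imwrite('pics/g3.png',cv2.resize(b,None,fx=3.2,fy=3.2,interpolation=2))"
```

```text
clock: 7.8
ee_pos: [0.5182, -0.1005, 0.0471]
tcp_rot: [0.625, 0.781, -0.0, -0.0]
contact_force: [0.9, 1.1, -1.2]
finger_gap: 0.657
gripper_force: 64.0
clock: 8.38
ee_pos: [0.5186, -0.0999, 0.0346]
tcp_rot: [0.624, 0.781, 0.0, 0.0]
contact_force: [1.2, -0.3, -1.6]
finger_gap: 0.654
gripper_force: 64.0
t 8.38 p [ 0.5186 -0.0999  0.0346] yaw_y 12.74 gap 0.654 F [ 1.2 -0.3 -1.6] lane 0.0005 -0.1325
tool units [ 0.0042 -0.0008  0.0061]
```

View pics/g3.png

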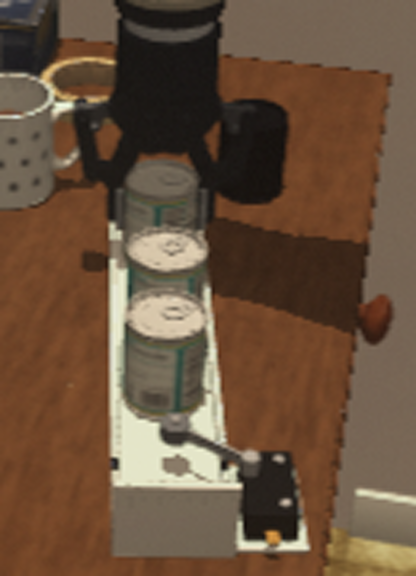

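The held tin sits between the rails behind the second tin, lid at crop (162,180), about 4 mm above the lane floor.

```bash
python3 -m pendant '0 0 .002 0;0 0 .002 0;0 0 .001 0;0 0 0 0;0 0 0 0'
python3 -m pendant '0 0 .001 0;0 0 .001 0;0 0 0 0;0 0 0 0;0 0 0 0'
```

```text
clock: 8.9
ee_pos: [0.5184, -0.0999, 0.0314]
tcp_rot: [0.624, 0.781, -0.0, -0.0]
contact_force: [-0.5, -0.4, -1.5]
finger_gap: 0.652
gripper_force: 64.0
clock: 9.32
ee_pos: [0.5185, -0.0999, 0.0305]
tcp_rot: [0.624, 0.781, 0.0, 0.0]
contact_force: [-1.0, 0.3, 4.7]
finger_gap: 0.659
gripper_force: 64.2
```

```bash
python3 -m pendant '.004 0 0 0;.006 0 0 0;.007 0 0 0;.007 0 0 0;.007 0 0 0;.007 0 0 0;.007 0 0 0;.007 0 0 0;.007 0 0 0;.007 0 0 0;.007 0 0 0;.007 0 0 0'
python3 -m pendant '.007 0 0 0;.007 0 0 0;.007 0 0 0;.007 0 0 0;.007 0 0 0;.006 0 0 0;.006 0 0 0;.005 0 0 0;.005 0 0 0;.004 0 0 0;.003 0 0 0;0 0 0 0'
python3 -c "
from h import *
st(list(O+dl*-.027)+[.0305])
for n in('top','side'):cv2.imwrite(f'pics/{n}4.png',vision.get_image(n)[:,:,::-1])
a=cv2.imread('pics/top4.png')[245:330,205:315];b=cv2.imread('pics/side4.png')[220:330,310:400]
f=lambda x:cv2.resize(x,None,fx=4,fy=4,interpolation=2)
a=f(a);b=f(b);o=np.zeros((440,800,3),np.uint8);o[:a.shape[0],:440]=a;o[:,440:]=b;cv2.imwrite('pics/g4.png',o)"
```

```text
clock: 10.32
ee_pos: [0.5082, -0.053, 0.0305]
tcp_rot: [0.624, 0.781, -0.0, 0.001]
contact_force: [1.3, -12.0, 19.9]
finger_gap: 0.66
gripper_force: 65.6
clock: 11.32
ee_pos: [0.4995, -0.0157, 0.0306]
tcp_rot: [0.624, 0.781, -0.0, 0.001]
contact_force: [0.4, -5.8, 5.9]
finger_gap: 0.656
gripper_force: 64.6
t 11.32 p [ 0.4995 -0.0157  0.0306] yaw_y 12.72 gap 0.656 F [ 0.4 -5.8  5.9] lane 0.0004 -0.0462
tool units [ 0.032  -0.0006  0.0001]
```

View pics/g4.png

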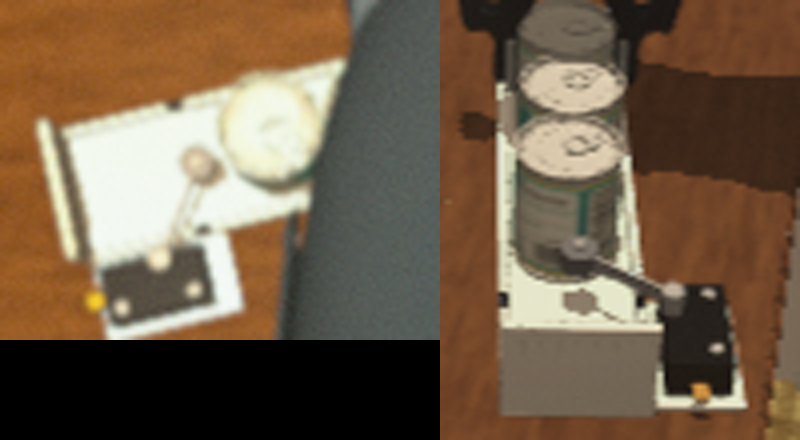

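In the top crop the roller is still at its free position (201,165), i.e. px (255.2,286.2). The front lid's leading edge is at about crop (221,135), just short of the roller. The ribs are at crop (174,104) and (203,230). I'll track the roller numerically.

```bash
cat >> h.py <<'E'
def roller(img,dbg=0):
    # grey/pink roller + lever on white floor, seen from the top: saturation/darkness relative to floor
    g=img[276:302,236:264].astype(int);print(g[:,:,1]) if dbg else 0
def exp_roller(th,z=.0445):
    P=O+ex*(-.048+.055*np.cos(.6-th))+dl*(.140-.055*np.sin(.6-th));return [*P,z]
E
python3 - <<'E'
from h import *
t=cv2.imread("pics/top4.png")
print(t[276:300,238:264,1])
for th in(0,.25,.34,.43):print(th,np.round(proj("top",np.array(exp_roller(th))),1),np.round(proj("side",np.array(exp_roller(th))),1))
for u,v in[(260.2,279),(260.5,280)]:
    p=ray("top",u,v,.077)[:2]-O;print("lid edge",p@ex,p@dl)
E
```

```text
[[240 244 244 245 247 248 248 248 248 248 248 248 248 248 248 248 248 248
  248 248 243 225 211 229 243 247]
 [247 248 248 247 249 247 248 248 247 247 248 248 248 248 249 248 248 248
  248 248 242 226 206 224 243 248]
 [248 248 248 248 248 248 248 247 248 248 248 248 248 248 248 247 248 248
  248 249 243 227 202 222 243 247]
 [248 249 247 249 248 248 248 248 247 249 248 248 248 249 248 247 246 247
  248 248 246 229 202 221 243 247]
 [248 248 249 248 248 248 248 248 249 248 248 248 247 245 243 240 235 239
  245 247 246 234 210 226 240 247]
 [248 248 248 248 248 248 247 248 248 248 248 247 244 235 226 218 215 221
  231 243 245 240 226 225 237 244]
 [248 248 248 247 248 248 249 248 248 248 248 245 235 216 195 193 194 196
  211 228 239 243 239 225 229 236]
 [248 248 248 248 248 248 248 247 248 249 248 242 223 199 196 195 196 190
  190 203 224 240 239 229 218 222]
 [248 249 248 248 248 248 248 248 248 248 245 231 211 189 200 214 212 200
  189 186 195 214 230 230 221 217]
 [248 248 248 247 248 248 248 248 248 248 244 229 204 192 206 222 218 204
  187 174 160 174 207 232 228 219]
 [248 248 
[... 1046 characters left out ...]
 247 249 248 248 248 248 247 248]
 [248 248 248 248 248 248 248 248 248 248 246 234 219 225 230 217 222 242
  248 248 248 247 248 248 249 247]
 [248 248 248 248 247 248 248 248 248 247 244 226 215 229 233 224 232 246
  248 248 248 247 248 248 249 247]
 [248 248 248 248 248 248 248 248 249 247 240 224 222 228 231 235 243 247
  248 248 249 248 246 247 247 246]
 [248 248 248 248 248 248 248 248 247 243 233 223 224 221 222 240 246 246
  245 246 247 246 243 244 245 245]]
0 [254.1 285.3] [345.  280.8]
0.25 [248.  283.9] [342.1 284.7]
0.34 [245.7 283.8] [341.5 286.2]
0.43 [243.5 283.8] [341.1 287.8]
lid edge 0.002937671974601932 0.09105493158726555
lid edge 0.0007116830980531212 0.09091926661272567
```

```bash
python3 -m pendant '.001 0 0 0;.002 0 0 0;.003 0 0 0;.003 0 0 0;.003 0 0 0;.003 0 0 0;.003 0 0 0;.003 0 0 0;.002 0 0 0;.001 0 0 0;.001 0 0 0;0 0 0 0'
python3 -c "
from h import *
st(list(O+dl*-.027)+[.0305])
for n in('top','side'):cv2.imwrite(f'pics/{n}5.png',vision.get_image(n)[:,:,::-1])
t=cv2.imread('pics/top5.png')
print(t[268:294,236:264,1])"
```

```text
clock: 12.42
ee_pos: [0.4963, -0.0014, 0.0306]
tcp_rot: [0.624, 0.781, -0.0, 0.001]
contact_force: [1.9, -7.4, 6.6]
finger_gap: 0.657
gripper_force: 64.6
t 12.42 p [ 0.4963 -0.0014  0.0306] yaw_y 12.71 gap 0.657 F [ 1.9 -7.4  6.6] lane 0.0004 -0.0316
tool units [ 0.0076 -0.0006  0.0001]
[[ 92  92  92  93  93  96  95  98  92  91  92  93  92  92  99 115 131 142
  154 175 205 217 219 221 230 239 243 245]
 [ 92  90  92  95  96  90  96  92 100  98  91  86  86  91 119 159 191 203
  198 198 214 228 232 239 244 246 246 245]
 [ 90  88  87  94  91 100 108 118 135 132 114  86  82  94 146 200 228 229
  212 204 217 234 240 244 246 246 247 248]
 [ 95  97 103 114 137 146 150 175 202 197 160 109  90 109 160 206 227 221
  207 201 223 236 242 245 246 247 248 247]
 [137 149 156 175 203 218 218 223 231 231 203 161 151 158 192 219 223 211
  205 218 232 242 245 246 248 248 247 247]
 [205 218 221 222 231 236 234 230 230 233 227 222 222 223 232 236 229 210
  218 230 239 245 247 247 247 248 248 248]
 [232 238 233 230 231 234 236 233 233 237 241 244 245 245 245 244 228 206
  220 236 244 246 248 247 249 248 24
[... 1530 characters left out ...]
248 248 248 248 248 248 248 247 247 244 233 208 183 162 155 145 137 138
  151 163 185 206 221 223 231 231 227 229]
 [248 247 248 248 248 248 248 248 248 248 244 232 203 154 141 142 142 157
  162 175 198 220 211 200 208 209 201 208]
 [248 248 247 249 247 247 248 247 248 248 247 241 221 177 168 168 178 187
  190 204 230 237 224 204 185 174 163 169]
 [248 247 248 248 248 248 248 247 248 248 247 241 226 208 197 195 219 229
  229 236 244 247 242 232 205 171 151 137]
 [248 248 247 248 248 248 247 248 248 247 246 237 224 216 207 216 235 245
  245 246 248 248 248 246 235 224 192 158]
 [248 249 248 248 247 249 248 248 248 247 245 233 219 215 204 217 241 247
  248 247 248 248 248 248 247 243 235 215]]
```

Roller hub moved from px 253.3 to 248.9. The target is about 244.9, so roughly 8.5 mm remain. I'll go 6.6 mm and check again.

```bash
python3 -m pendant '.001 0 0 0;.001 0 0 0;.002 0 0 0;.002 0 0 0;.002 0 0 0;.001 0 0 0;.001 0 0 0;.001 0 0 0;0 0 0 0;0 0 0 0'
python3 -c "
from h import *
st(list(O+dl*-.027)+[.0305])
for n in('top','side'):cv2.imwrite(f'pics/{n}6.png',vision.get_image(n)[:,:,::-1])
t=cv2.imread('pics/top6.png')
print(t[277:290,236:260,1])
a=t[250:325,210:310];b=cv2.imread('pics/side6.png')[220:330,310:400]
f=lambda x:cv2.resize(x,None,fx=4.4,fy=4.4,interpolation=2)
a=f(a);b=f(b)[:,:360];o=np.zeros((484,800,3),np.uint8);o[:a.shape[0],:440]=a;o[:,440:]=b;cv2.imwrite('pics/g6.png',o)"
```

```text
clock: 13.35
ee_pos: [0.4948, 0.005, 0.0306]
tcp_rot: [0.625, 0.781, -0.0, 0.001]
contact_force: [1.2, -6.9, 7.5]
finger_gap: 0.665
gripper_force: 64.6
t 13.35 p [0.4948 0.005  0.0306] yaw_y 12.71 gap 0.665 F [ 1.2 -6.9  7.5] lane 0.0004 -0.025
tool units [-0.0033 -0.0006  0.0001]
[[245 245 246 247 247 248 248 248 248 248 248 248 246 233 201 217 242 248
  248 248 248 248 248 247]
 [248 248 248 248 249 248 248 247 247 246 245 245 241 226 195 217 243 249
  248 248 248 248 248 247]
 [248 248 248 247 248 248 247 242 237 234 235 233 234 221 200 220 244 248
  248 248 248 248 247 243]
 [248 248 248 248 248 247 244 230 211 207 205 210 215 217 208 227 243 248
  248 248 248 248 246 242]
 [248 248 248 248 248 246 236 213 192 189 189 193 202 212 215 230 242 246
  247 247 248 247 248 245]
 [247 247 248 248 248 242 224 191 190 198 208 200 196 208 217 224 237 244
  246 247 248 248 249 247]
 [248 247 248 248 247 242 219 187 191 207 215 201 194 205 214 216 227 237
  244 247 248 247 248 247]
 [247 249 248 248 249 242 219 187 188 203 207 197 189 193 192 196 211 230
  241 246 247 247 248 247]
 [248 248 247 248 248 242 224 196 186 188 192 192 184 175 164 176 203 225
  239 245 246 246 247 247]
 [248 248 248 248 248 244 234 214 194 188 187 185 172 152 138 166 204 224
  232 240 241 245 245 246]
 [248 248 248 248 248 248 243 231 209 192 185 173 153 134 137 165 193 219
  229 232 232 239 240 242]
 [247 248 248 248 248 247 247 244 230 201 180 158 139 136 143 157 185 216
  228 228 224 221 226 236]
 [248 248 248 249 248 248 249 246 239 221 188 161 148 151 159 174 200 225
  232 224 207 186 192 215]]
```

View pics/g6.png

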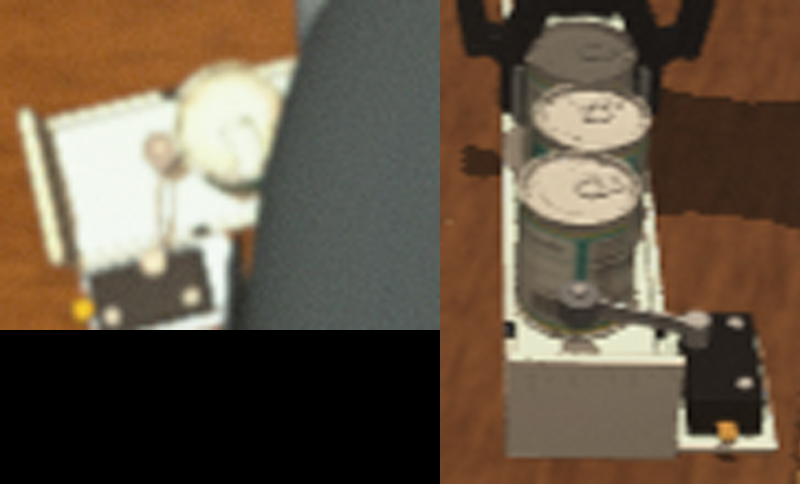

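Top crop: roller hub at about px (245.9,283.0), pivot at (244.8,309.5), lever angle about 0.30 rad. The tins look upright and packed in the side view. I'll push 1.5 mm more to centre it in the window, then release and rise.

```bash
python3 -m pendant '.0005 0 0 0;.001 0 0 0;.0005 0 0 0;.0005 0 0 0;0 0 0 0;0 0 0 0;0 0 0 0'
python3 -m pendant '0 0 0 0;0 0 0 0;0 0 0 0;0 0 0 0;0 0 0 0;0 0 0 0;0 0 0 0;0 0 0 0;0 0 0 0;0 0 0 0' -1
python3 -c "
from h import *
st(list(O+dl*-.027)+[.0305])
t=vision.get_image('top')[:,:,::-1]
print(t[277:290,236:256,1])"
```

```text
clock: 14.03
ee_pos: [0.4945, 0.0064, 0.0305]
tcp_rot: [0.625, 0.781, -0.001, 0.001]
contact_force: [1.8, -7.7, 6.7]
finger_gap: 0.657
gripper_force: 64.6
clock: 14.87
ee_pos: [0.4943, 0.0069, 0.0303]
tcp_rot: [0.624, 0.781, -0.0, -0.0]
contact_force: [0.0, 0.7, -0.3]
finger_gap: 0.999
gripper_force: 0.0
t 14.87 p [0.4943 0.0069 0.0303] yaw_y 12.73 gap 0.999 F [ 0.   0.7 -0.3] lane 0.0003 -0.023
tool units [-0.0067 -0.0005 -0.0003]
[[245 245 247 247 248 248 248 248 248 248 248 248 238 214 212 238 246 248
  248 248]
 [248 248 248 247 248 247 247 247 246 245 244 244 231 201 212 238 247 248
  247 248]
 [248 248 249 248 248 247 245 239 236 232 230 226 219 201 215 238 247 248
  248 248]
 [247 248 248 248 247 244 235 218 209 199 200 198 201 199 214 236 246 248
  247 248]
 [248 248 248 247 246 235 219 198 191 188 187 187 199 216 223 235 246 248
  248 247]
 [248 248 248 248 244 226 203 186 193 206 199 192 205 224 230 236 244 247
  248 248]
 [248 248 248 247 242 223 195 187 199 216 207 192 203 219 226 232 235 242
  247 248]
 [247 248 248 247 242 219 188 183 195 206 200 188 193 201 203 219 227 238
  246 248]
 [248 248 249 248 242 222 194 181 182 191 190 186 184 173 172 202 221 232
  244 246]
 [248 249 248 248 245 233 213 195 185 187 186 178 161 149 160 198 224 231
  236 240]
 [248 248 248 248 248 244 231 216 190 182 175 161 141 137 153 191 226 234
  230 230]
 [248 247 248 247 248 248 243 233 213 180 160 139 135 141 158 185 222 234
  230 220]
 [248 248 248 248 248 248 247 244 232 200 156 141 144 156 172 203 230 236
  229 214]]
```

```bash
python3 -m pendant '0 0 -.008 0;0 0 -.015 0;0 0 -.03 0;0 0 -.03 0;0 0 -.04 0;0 0 -.04 0;0 0 -.04 0;0 0 -.04 0;0 0 -.03 0;0 0 -.02 0;0 0 0 0'
python3 -m pendant '-.03 0 0 0;-.05 0 0 0;-.05 0 0 0;-.05 0 0 0;-.05 0 0 0;-.05 0 0 0;-.05 0 0 0;-.05 0 0 0;-.05 0 0 0;-.03 0 0 0;0 0 0 0'
python3 -c "
from h import *
st()
for n in('top','side'):cv2.imwrite(f'pics/{n}7.png',vision.get_image(n)[:,:,::-1])
t=cv2.imread('pics/top7.png')
print(t[280:286,238:256,1])
a=t[235:325,205:385];b=cv2.imread('pics/side7.png')[200:330,305:395]
f=lambda x:cv2.resize(x,None,fx=3,fy=3,interpolation=2)
a=f(a)[:,:530];b=f(b);o=np.zeros((390,800,3),np.uint8);o[:270,:530]=a;o[:,530:]=b;cv2.imwrite('pics/g7.png',o)"
```

```text
clock: 15.83
ee_pos: [0.4956, 0.0069, 0.2095]
tcp_rot: [0.624, 0.781, 0.002, 0.002]
contact_force: [0.2, -0.3, -0.4]
finger_gap: 1.0
gripper_force: 0.0
clock: 16.75
ee_pos: [0.5553, -0.2655, 0.2049]
tcp_rot: [0.625, 0.78, -0.0, -0.0]
contact_force: [-0.5, 0.5, 0.4]
finger_gap: 0.999
gripper_force: 0.0
t 16.75 p [ 0.5553 -0.2655  0.2049] yaw_y 12.56 gap 0.999 F [-0.5  0.5  0.4] lane -0.0001 -0.3022
[[250 250 249 246 239 223 214 210 208 205 206 206 220 239 248 250 250 249]
 [250 249 248 240 221 202 198 199 196 192 207 221 225 240 247 249 250 250]
 [250 249 245 230 204 192 202 211 202 194 210 225 231 240 247 249 250 250]
 [250 250 245 224 196 192 205 218 214 197 206 223 229 236 241 246 249 250]
 [250 250 244 223 196 187 196 209 205 195 197 204 210 222 231 240 248 250]
 [250 250 245 225 199 189 189 198 197 194 190 178 180 207 225 237 245 248]]
```

View pics/g7.png

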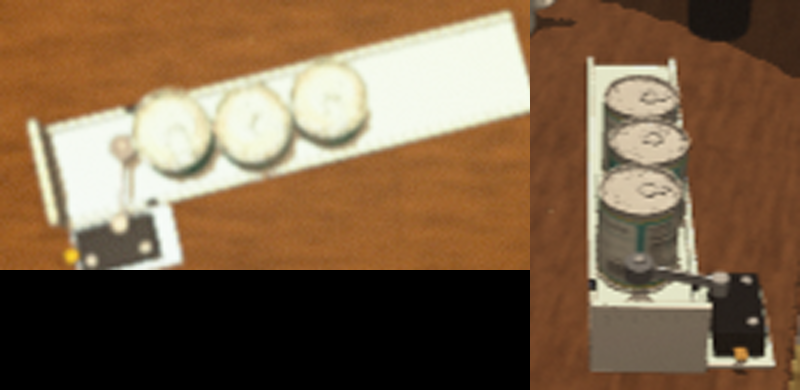

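The final view shows three upright tins. Lid centres are 27.0 and 26.7 px apart against 27.3 px expected when touching. The roller hub is at px (245.3,283), giving a lever angle of about 0.32–0.33 rad, inside the window. The gripper is clear, so I'm handing in.

```bash
python3 -c "
from workcell import manip
print(manip.sign_off())"
```

```text
the job is handed in; nothing more can be done
None
```

I handed the job in at about 17 s: three tins upright and touching in the lane, as far as the pictures show, with the lever at about 0.33 rad (past the 0.25 click, short of the 0.43 overtravel), and I never went near the mug, tape or garlic.

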